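# Unlock the sample chest with its T-key

## Robot

A 7-joint arm with a two-finger parallel gripper is mounted at the origin on the work surface. World frame = base frame: x ahead of the robot, y to its left, z up, the work surface at z = 0. Lengths are in m, angles in rad, forces in N, time in s.
With the tool pointing down it reaches from about 0.425 to 0.925 m from the base axis. Payload 6.8 kg.
Tool frame: the origin (TCP) lies on the centre line of the jaws, within the pads' length; the fingertips stand 8 mm ahead of it and the grasp point (between the pads) lies 11 mm behind it (bot.tips_ahead is the distance from the TCP to the fingertips, in m); z points along the fingers, y is the line along which they close (so a half turn about z gives the same grasp; the last joint's range is limited). The gripper opens to 85 mm and grips with 20 to 120 N. Pads are 22 mm wide; open, the fingers measure 114 mm over their backs; the gripper's body (76 mm by 85 mm) begins 54 mm behind the grasp point. The pads swing forward as they close: fully open they stand 13 mm farther back than shut.
Start: joints at [-1.4, 0.477, 0.022, 1.555, -0.011, 1.109, -0.083], TCP at [0.186, 0.649, 0.239] pointing down, gripper open.
Joint ranges: [-2.96, 2.96], [-0.34, 2.1], [-1.41, 1.46], [0.24, 2.44], [-1.37, 4.51], [0.17, 1.92], [-2.96, 2.96]. Speed limits (rad/s): [2.39, 2.39, 3.14, 3.14, 3.14, 3.14, 3.14].

## Interface

Orientations are given as a unit quaternion [w, x, y, z].
In Python, from station import bot gives the robot as it stands.
- The arm moves only by the tool send_rows, never from a script. Its argument "deltas" is text: rows parted by semicolons, each of 4 numbers parted by spaces: the shift along the tool's x, y, z in m, then the turn about the tool's z in degrees. In form: x y z spin; .... A call has 1 to 5 rows; each row is the pose to reach, as a shift and turn from the pose commanded when the call began, along the tool's axes at that moment; what a row does not reach only later rows make up. A row lasts 1/10 s, in which the tool goes at most 50 mm and 8.59 degrees, less where a joint would pass 70% of its speed; a pose out of reach is approached as far as the arm can. A call with a gripper value outside its range is refused whole. "claw" is the opening, from 0 (shut) to 1 (fully open), set as the call begins (left out, the last holds). The fingers move at their own pace and stop on an object; "force" is the grip in N (left out, the last holds). Time passes only in rows, so rows that repeat a pose let the fingers close. It gives the time, the measured TCP pose, the force, the opening and the grip force at its end, in the units of the state.
- bot.get_obs(): the state, without advancing time (a new reading comes with each control period).
- bot.read_camera(name): name is "scene" or "top" or "wrist"; returns a dict with "img" (480x640x3 uint8, red, green, blue), "depth" (480x640 float32, m along the optical axis (not along the pixel's ray), 0 where there is no reading), "fx", "fy", "cx", "cy" (pixels), "camera_from_world" (4x4, takes a point from world to camera coordinates). Camera axes: x right, y up, looking along -z (the intrinsics and any distortion apply to the point x, -y, -z); pixel columns grow to the right and rows downward; lengths in m; the calibration is good to about 2 mm. A picture is of the moment at which its call begins.
- bot.hand_in(): hands the job in; it is judged then, once.
Trained networks look in a picture, given as the dict that the camera call returned (one of the last four; its "shot" number tells which), for a name from the list of things; names that differ only in an ending like _2 or _b are one class to them, and where a whole thing is asked for, a point or a joint stands for the part that bears it (a point fixed in the world has none). Each returns a list of dicts, best first, with "confidence" (0 to 1); they miss things now and then, are a little off and sometimes report something else, mostly with a low value. They report only what shows in the picture. A call takes as long as a camera call. They do not tell look-alikes from the thing itself.
- bot.masks_of(picture, query): "mask" (480x640 bool, what is visible of it).
- bot.landmark_of(picture, query): "xyz" ([x, y, z] in m, in world coordinates, good to about 4 mm: a listed point, or the origin of a listed thing).
The state is a dict: "t": time; "q": joint angles; "joint_vel": joint speeds; "joint_torque": joint torques, N m; "eef_pos": TCP position; "tool_rot": TCP orientation; "contact_force": force on the tool from outside, world axes, zero at the start; "torque": the same for the moment, N m; "gripper_width": opening from 0.0 (shut) to 1.0 (fully open); "grasp_force": force on a finger pad.
Only numpy, scipy, OpenCV 4.12 (cv2) and the standard library are available. Lean on these libraries where they do the work, as an engineer would, in place of code of your own. Each camera call takes 0.05 s, during which the arm holds its last target. There are 200 camera calls.

## Task

Unlock the sample chest: take the T-shaped key from its stand and put it into the lock on the chest's lid. The slot inside is out of sight, so press only lightly and turn the key gently back and forth until you feel it drop in; seat it fully, turn it clockwise to its stop so that the brass latch tongue has fully swung out of its keeper, then let go and leave the key standing in the lock. Never force the key, and do not disturb the tube rack, jar or kit carton.

Things in the scene. Friction and masses are not known exactly. Their poses are not given: they have to be found in the camera images.
- key_grip (a point): Centre of the key's grip, an upright black plate 40 mm (along key x) x 12 mm (key y) x 42 mm tall. The key is one loose rigid piece, 84 mm tall, 50 to 100 g, upright at the start, its z up; a half turn about z leaves it the same. Under the grip come a flange, a round 10 mm shank and a flat blade.
- key_flange (a point): Centre of the underside of the key's steel flange disc (33 mm across, 4 mm thick, right under the grip), 25 mm below key_grip; axes as key_grip. It is at lock_mouth when the key is fully seated.
- key_foot (a point): Middle of the rounded lower edge of the key's blade, 63 mm below key_grip. The blade is 20 mm wide along key x, 6 mm thick along key y and 11 mm high.
- stand_top (a point): Grey plastic key stand, fixed, 60 x 60 x 50 mm; this point is the centre of its top face, at the mouth of a round 26 mm hole, 44 mm deep. The key hangs in the hole, its flange resting on this face; lifted 44 mm straight up it is clear.
- lock_mouth (a point): Centre of the mouth of the lock's round 24 mm bore, in the top face of the steel lock case (60 mm along x, 56 mm along y, 14 mm high) amid the lid of the fixed grey steel chest (150 mm along x, 190 mm along y). 104 mm above the table, lid at 90 mm. Axes are the chest's, z up; the latch tongue lies on its +y side. A soft dust curtain hides the bore; the key passes it freely.
- core_top (a point): Centre of the top of the lock's core, hidden in the bore 25 mm below lock_mouth (chest's axes). An unaligned blade stops here, the flange 13 mm above the case. The core is sprung: it gives up to 6 mm downward, pushing back with about 1.5 N at first and 5 N at the end, then is rigid. Over 40 N in all between key and lock (a push, or a twist of about 0.2 N m at a stop) is forcing.
- core_in (a point): Where key_foot is when seated, 38 mm below lock_mouth (chest's axes). The core's slot, 23.2 x 8.6 mm, has a hidden direction: within 0.5 rad either way of chest x. With key x within 0.1 rad of it the core springs up and the push back vanishes; near that the blade catches, and anticlockwise turning is blocked. The seated key turns the core 0.6 rad clockwise to a stop, friction 0.1 N m.
- latch (a joint): Turn of the lock's brass latch tongue (14 mm wide, reaching 71 mm from the lock's axis, lying on the lid from the lock case towards the chest's +y): 0 = under its keeper, locked (start); grows clockwise seen from above; 0.6 rad = fully swung out, at its stop. It moves only with the lock's core, by the same angle, and stays where it is left.
- tube_rack: Bystander: red rack of yellow-capped tubes, 120 x 120 x 56 mm; origin at the centre of its underside.
- reagent: Bystander: reagent jar, 52 mm across, 100 mm tall; origin at the centre of its underside.
- kit: Bystander: white kit carton, 75 x 125 x 55 mm with a lid flap standing 50 mm higher on its far side; origin at the centre of its underside.
Mind the look-alikes: they are no part of the job. Leave any blue look-alike of the part that bears key_grip alone.

How it is judged:
By the outcome, as a careful person would: the job done as asked, in the order asked, and still so for the second after the job is handed in, with the robot touching nothing.
It also fails if it takes over 72 s, if anything falls off the work surface, if the arm or the gripper's body presses on something with over 40 N, if the wrist force passes 120 N, or if a joint passes its speed limit or range.

## Working session

There is one attempt and no reset: what is moved stays moved. The work goes in short steps, Python scripts to look and compute and a tool call to move; the robot and the scene stay as the last step left them, time stands still between calls to the robot, and variables do not carry over. Pictures are saved under pics/ and viewed, at most 10 in all, crops included, and the job is handed in when it is done.

Besides the shell and the picture viewer there is one more tool, called in YAML: its name, and indented under it one key for each argument. send_rows: Moves the arm, as the interface text tells. Its arguments: {"type":"object","properties":{"deltas":{"type":"string"},"claw":{"type":"number"},"force":{"type":"number"}},"required":["deltas"]}

```bash
mkdir -p pics
cat > h.py <<'E'
import numpy as np,cv2
from station import bot
def save(p,n): cv2.imwrite('pics/'+n,cv2.cvtColor(p['img'],cv2.COLOR_RGB2BGR))
def px(p,X):
    c=p['camera_from_world']@np.r_[X,1]; return p['cx']+p['fx']*c[0]/-c[2], p['cy']-p['fy']*c[1]/-c[2]
def cloud(p):
    d=p['depth'];v,u=np.mgrid[:480,:640]
    c=np.stack([(u-p['cx'])/p['fx']*d,-(v-p['cy'])/p['fy']*d,-d,np.ones_like(d)],-1)
    return (c@np.linalg.inv(p['camera_from_world']).T)[...,:3]
E
python3 - <<'E'
from h import *
np.set_printoptions(precision=4,suppress=True)
ims=[]
for n in ('scene','top'):
    p=bot.read_camera(n); ims.append(p['img'])
    for q in ('key_grip','key_flange','stand_top','lock_mouth','tube_rack','reagent','kit'):
        for r in bot.landmark_of(p,q)[:3]: print(n,q,np.array(r['xyz']),round(r['confidence'],2),np.round(px(p,r['xyz'])))
im=np.hstack(ims); cv2.imwrite('pics/a.png',cv2.cvtColor(cv2.resize(im,(800,300)),cv2.COLOR_RGB2BGR))
save(p,'top.png')
o=bot.get_obs();print(o)
E
```

```text
scene key_grip [0.5625 0.1879 0.0772] 0.92 [426. 271.]
scene key_grip [0.5798 0.0953 0.0601] 0.69 [387. 261.]
scene key_flange [0.5793 0.0948 0.0372] 0.96 [386. 269.]
scene key_flange [0.5683 0.1854 0.0495] 0.85 [422. 282.]
scene stand_top [0.5689 0.1877 0.048 ] 0.87 [423. 284.]
scene lock_mouth [ 0.5243 -0.1343  0.1044] 0.88 [337. 197.]
scene lock_mouth [ 0.7964 -0.002   0.0006] 0.5 [281. 300.]
scene tube_rack [0.7958 0.     0.002 ] 0.84 [282. 300.]
scene tube_rack [ 0.5196 -0.1328  0.0634] 0.55 [339. 211.]
scene reagent [ 0.5199  0.4152 -0.0029] 0.76 [530. 353.]
scene kit [ 0.5799 -0.4237 -0.0012] 0.59 [259. 199.]
top key_grip [0.5785 0.0961 0.0599] 0.66 [276. 273.]
top key_grip [0.5652 0.1846 0.0759] 0.64 [240. 278.]
top key_flange [0.5775 0.0957 0.0337] 0.57 [277. 274.]
top key_flange [0.5647 0.1858 0.0502] 0.51 [242. 278.]
top stand_top [0.5674 0.1876 0.0519] 0.97 [241. 277.]
top lock_mouth [ 0.5246 -0.1443  0.1036] 0.65 [370. 295.]
top tube_rack [ 0.7978  0.     -0.0005] 0.79 [314. 195.]
top tube_rack [0.5678 0.1882 0.0528] 0.5 [240. 277.]
top reagent [0.5157 0.4095 0.0021] 0.9 [160. 296.]
top kit [ 0.5818 -0.4224  0.    ] 0.56 [469. 275.]
{'t': 0.8, 'q': array([-1.4001,  0.477 ,  0.0224,  1.5554, -0.0115,  1.1093, -0.0831]), 'joint_vel': array([ 0.0001, -0.0003,  0.0003,  0.0009, -0.0003,  0.0012,  0.0001]), 'joint_torque': array([  0.0002, -59.6275,   1.606 , -28.1526,   0.0123,   0.0016,
        -0.    ]), 'eef_pos': array([0.1858, 0.649 , 0.2393]), 'tool_rot': array([-0.    ,  0.139 ,  0.9903,  0.    ]), 'contact_force': array([-0.9953, -0.1713,  0.3728]), 'torque': array([ 0.0537, -0.0199, -0.0011]), 'grasp_force': 0.0, 'gripper_width': 1.0015406936085158}
```

View pics/a.png

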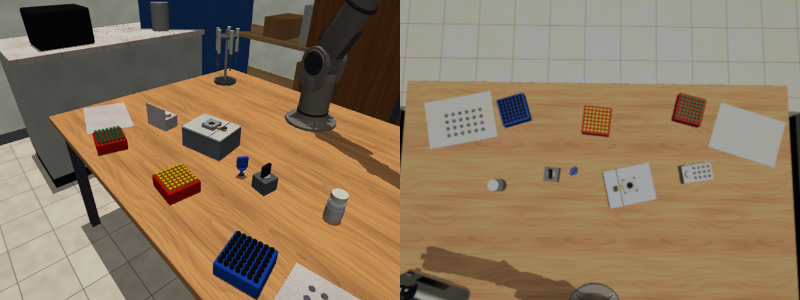

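View pics/top.png

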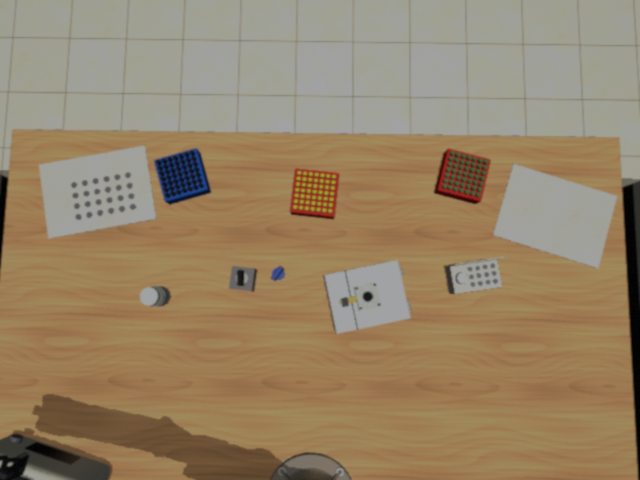

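The scene shows the black key in its stand at top-view (242,278), a blue look-alike at (277,273), and the chest at (368,297) with its tongue pointing left. I'll move above the stand.

send_rows:
  deltas: "-0.49 -0.34 0 0;-0.49 -0.34 0 0;-0.49 -0.34 0 0;-0.49 -0.34 0 0;-0.49 -0.34 0 0"

```text
t: 1.3
eef_pos: [0.3451, 0.4538, 0.2396]
tool_rot: [0.0, 0.139, 0.99, 0.0]
contact_force: [0.1, 0.1, -0.5]
gripper_width: 1.002
grasp_force: 0.0
```

send_rows:
  deltas: "-0.284 -0.198 0 0;-0.284 -0.198 0 0;-0.284 -0.198 0 0;-0.284 -0.198 0 0;-0.284 -0.198 0 0"

```text
t: 1.8
eef_pos: [0.5029, 0.2599, 0.2397]
tool_rot: [0.0, 0.139, 0.99, 0.0]
contact_force: [1.5, 1.0, 0.3]
gripper_width: 1.0
grasp_force: 0.0
```

send_rows:
  deltas: "-0.078 -0.055 0 0;-0.078 -0.055 0 0;-0.078 -0.055 0 0"

```text
t: 2.1
eef_pos: [0.5657, 0.1794, 0.2398]
tool_rot: [0.002, 0.144, 0.99, -0.001]
contact_force: [0.1, -0.0, -0.2]
gripper_width: 1.004
grasp_force: 0.0
```

Run:
```python
from h import *
np.set_printoptions(precision=4,suppress=True)
o=bot.get_obs();print(o['t'],o['eef_pos'],o['tool_rot'])
p=bot.read_camera('wrist');save(p,'w1.png')
c=np.linalg.inv(p['camera_from_world']);print(c[:3,3],c[:3,:3])
for q in ('key_grip','key_flange','stand_top'):
    for r in bot.landmark_of(p,q)[:3]: print(q,np.array(r['xyz']),round(r['confidence'],2),np.round(px(p,r['xyz'])))
W=cloud(p)
for r in bot.masks_of(p,'key_grip')[:2]:
    m=r['mask']; X=W[m]; X=X[X[:,2]>0.085]
    if len(X)>20:
        print(r['confidence'],m.sum(),len(X),np.percentile(X[:,2],[5,50,95]),cv2.minAreaRect((X[:,:2]*1000).astype(np.float32)))
```

```text
2.1 [0.5657 0.1794 0.2398] [ 0.0017  0.1444  0.9895 -0.0014]
[0.4969 0.1998 0.3741] [[ 0.2852 -0.919  -0.272 ]
 [ 0.9585  0.2732  0.0818]
 [-0.0009 -0.2841  0.9588]]
key_grip [0.5666 0.1817 0.0787] 0.84 [320. 221.]
key_grip [0.5801 0.0911 0.0641] 0.77 [214. 265.]
key_flange [0.5644 0.1853 0.0496] 0.94 [324. 208.]
key_flange [0.5755 0.0973 0.0371] 0.9 [226. 247.]
0.9 1837 1025 [0.0924 0.0956 0.0971] ((540.5786743164062, 188.355224609375), (15.07494068145752, 89.02306365966797), 84.98023986816406)
0.55 1821 33 [0.085  0.0852 0.3741] ((539.9515380859375, 138.25831604003906), (14.051753044128418, 149.48675537109375), 40.36453628540039)
```

View pics/w1.png

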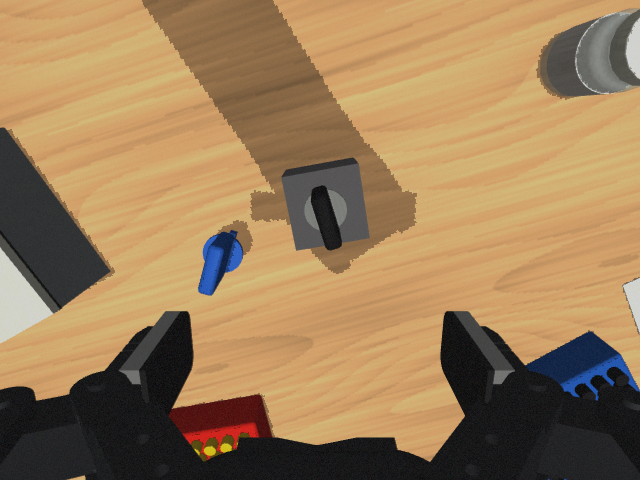

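The wrist view shows the black key in the stand hole at (326,217), long axis nearly along image vertical; blue look-alike at (220,260).

```bash
cat >> h.py <<'E'
def rect(p,m,c,r,z0,z1):
    W=cloud(p);X=W[m]; X=X[(X[:,2]>z0)&(X[:,2]<z1)&(np.hypot(*(X[:,:2]-c).T)<r)]
    (cx,cy),(w,h),a=cv2.minAreaRect((X[:,:2]*1000).astype(np.float32))
    d=X[:,:2]-X[:,:2].mean(0);v=np.linalg.svd(d,full_matrices=False)[2][0]
    return len(X),(cx,cy),(w,h),a,np.arctan(v[1]/v[0]),X.mean(0)
def tool():
    o=bot.get_obs();from scipy.spatial.transform import Rotation as R
    q=o['tool_rot'];M=R.from_quat([q[1],q[2],q[3],q[0]]).as_matrix();return o,M
E
python3 - <<'E'
from h import *
np.set_printoptions(precision=4,suppress=True)
p=bot.read_camera('wrist')
m=bot.masks_of(p,'key_grip')[0]['mask'];print(m.sum())
r=rect(p,m,np.array([.566,.185]),.035,.091,.102);print(r)
o,M=tool();print(o['eef_pos'],o['q'],M)
ang=r[4];print('key yaw',np.degrees(ang),'toolx yaw',np.degrees(np.arctan2(M[1,0],M[0,0])))
# steel flange disc: bright grey pixels at stand-top height near the key
W=cloud(p);g=(W[...,2]>.052)&(W[...,2]<.058)&(np.hypot(W[...,0]-.566,W[...,1]-.185)<.03)&~m
(c,rad)=cv2.minEnclosingCircle((W[g][:,:2]*1000).astype(np.float32));print(g.sum(),c,rad,W[g].mean(0))
E
```

```text
1823
(971, (565.3103637695312, 186.12686157226562), (40.23387145996094, 12.115153312683105), 1.0998713970184326, np.float64(0.016847463462344635), array([0.5642, 0.1864, 0.0955]))
[0.5608 0.1889 0.2393] [-0.6166  0.3436  0.238   1.7742 -0.0933  1.0347  0.9505] [[-0.9621  0.2725 -0.0004]
 [ 0.2725  0.9621  0.0006]
 [ 0.0005  0.0005 -1.    ]]
key yaw 0.9652885518932087 toolx yaw 164.18442191634722
18 (566.455322265625, 183.83648681640625) 28.17930793762207 [0.5735 0.174  0.0533]
```

send_rows:
  deltas: "-0.005 -0.0015 0.03 -8;-0.005 -0.0015 0.06 -16.8;-0.005 -0.0015 0.09 -16.8;-0.005 -0.0015 0.09 -16.8;-0.005 -0.0015 0.09 -16.8"
  claw: 0.5
  force: 40

```text
t: 2.95
eef_pos: [0.5658, 0.185, 0.1497]
tool_rot: [-0.0, -0.007, 1.0, -0.0]
contact_force: [0.3, -0.8, 1.7]
gripper_width: 0.499
grasp_force: 0.0
```

Run:
```python
from h import *
np.set_printoptions(precision=4,suppress=True)
p=bot.read_camera('wrist')
m=bot.masks_of(p,'key_grip')[0]['mask'];print(m.sum())
r=rect(p,m,np.array([.566,.185]),.035,.091,.102);print(r)
o,M=tool();print(o['eef_pos'],o['gripper_width'],o['q'],M,'toolx yaw',np.degrees(np.arctan2(M[1,0],M[0,0])))
```

```text
3496
(1923, (564.6201171875, 186.04197692871094), (39.86459732055664, 11.860767364501953), 1.4493937492370605, np.float64(0.012212735107721468), array([0.5634, 0.186 , 0.0955]))
[0.567  0.1852 0.1511] 0.4977528325623849 [-0.547   0.4464  0.1651  1.8415 -0.094   0.8584  1.249 ] [[-0.9999 -0.0146  0.0026]
 [-0.0146  0.9999  0.0012]
 [-0.0026  0.0012 -1.    ]] toolx yaw -179.16110310980034
```

send_rows:
  deltas: "0.001 0.001 0.03 0;0.001 0.001 0.055 0;0.001 0.001 0.075 0;0.001 0.001 0.082 0;0.001 0.001 0.082 0"

```text
t: 3.55
eef_pos: [0.5653, 0.1856, 0.0677]
tool_rot: [0.0, -0.007, 1.0, 0.0]
contact_force: [-0.5, 0.1, 0.6]
gripper_width: 0.498
grasp_force: 0.0
```

send_rows:
  deltas: "0 0 0 0;0 0 0 0;0 0 0 0;0 0 0 0;0 0 0 0"
  claw: 0
  force: 40

```text
t: 4.05
eef_pos: [0.5661, 0.1857, 0.0688]
tool_rot: [0.001, -0.007, 1.0, 0.001]
contact_force: [-1.2, -0.5, 6.4]
gripper_width: 0.134
grasp_force: 41.2
```

send_rows:
  deltas: "0 0 -0.02 0;0 0 -0.05 0;0 0 -0.09 0;0 0 -0.13 0;0 0 -0.14 0"

```text
t: 4.55
eef_pos: [0.5675, 0.186, 0.2125]
tool_rot: [0.004, -0.007, 1.0, 0.002]
contact_force: [0.2, 0.4, -0.3]
gripper_width: 0.133
grasp_force: 40.2
```

Run:
```python
from h import *
np.set_printoptions(precision=4,suppress=True)
o,M=tool();print(o['eef_pos'],o['contact_force'],o['torque'],M[:,0])
P={n:bot.read_camera(n) for n in('top','scene')}
out=[]
for n,p in P.items():
    for r in bot.landmark_of(p,'key_grip')[:2]+bot.landmark_of(p,'key_foot')[:2]: print(n,np.array(r['xyz']),r['confidence'])
p=P['top'];W=cloud(p)
g=(abs(W[...,2]-.09)<.006)&(abs(W[...,0]-.525)<.15)&(abs(W[...,1]+.14)<.14)
print(g.sum(),cv2.minAreaRect((W[g][:,:2]*1000).astype(np.float32)))
g=(abs(W[...,2]-.104)<.006)&(abs(W[...,0]-.525)<.04)&(abs(W[...,1]+.14)<.04)
print(g.sum(),cv2.minAreaRect((W[g][:,:2]*1000).astype(np.float32)))
p=P['scene'];u,v=map(int,px(p,[.5245,-.14,.1]));k=px(p,o['eef_pos']);print(k)
im=p['img'];a=cv2.resize(im[v-60:v+60,u-60:u+60],(400,400));u,v=map(int,k);b=cv2.resize(im[v-60:v+60,u-60:u+60],(400,400))
cv2.imwrite('pics/s2.png',cv2.cvtColor(np.hstack([a,b]),cv2.COLOR_RGB2BGR))
```

```text
[0.5675 0.186  0.2125] [ 0.2087  0.3816 -0.2512] [ 0.0082  0.0025 -0.0577] [-0.9999 -0.0139 -0.0075]
top [0.5774 0.0972 0.0616] 0.49
scene [0.5818 0.0927 0.0594] 0.79
scene [0.5619 0.1853 0.2181] 0.76
scene [0.5668 0.1863 0.1569] 0.85
scene [0.5769 0.0926 0.0001] 0.56
3860 ((523.6728515625, -138.21511840820312), (150.47940063476562, 195.9885711669922), 12.50195598602295)
530 ((522.4293823242188, -132.34991455078125), (59.726646423339844, 62.36238098144531), 12.547720909118652)
(np.float64(432.8745344214651), np.float64(214.19759149669252))
```

View pics/s2.png

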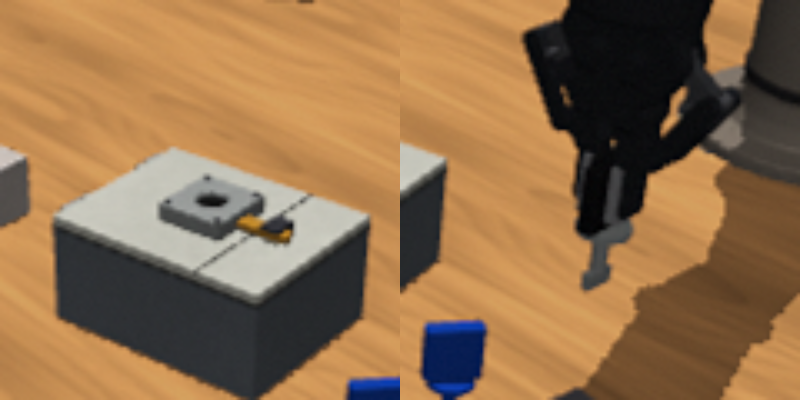

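The left crop shows the lock case with its bore at (210,200), tongue on the right towards the front. The right crop shows the key held upright in the jaws at (600,260). Carrying on to the lock.

send_rows:
  deltas: "-0.003 -0.03 0 -3;-0.003 -0.08 0 -6;-0.003 -0.13 0 -9;-0.003 -0.18 0 -11.5;-0.003 -0.23 0 -11.5"

```text
t: 5.35
eef_pos: [0.5702, -0.0465, 0.2057]
tool_rot: [-0.001, -0.108, 0.994, 0.0]
contact_force: [1.1, 0.1, -0.7]
gripper_width: 0.13
grasp_force: 40.2
```

send_rows:
  deltas: "-0.017 -0.04 0 0;-0.017 -0.07 0 0;-0.017 -0.084 0 0;-0.017 -0.084 0 0;-0.017 -0.084 0 0"

```text
t: 5.85
eef_pos: [0.6053, -0.1211, 0.2063]
tool_rot: [-0.001, -0.108, 0.994, 0.001]
contact_force: [0.3, 1.3, -0.2]
gripper_width: 0.134
grasp_force: 40.2
```

Run:
```python
from h import *
np.set_printoptions(precision=4,suppress=True)
o,M=tool();print(o['eef_pos'],o['contact_force'],o['torque'],np.degrees(np.arctan2(M[1,0],M[0,0])),o['q'])
p=bot.read_camera('wrist');save(p,'w2.png');W=cloud(p);np.savez('w2.npz',W=W,img=p['img'],K=[p['fx'],p['cx'],p['cy']],C=p['camera_from_world'])
for q in('lock_mouth','key_grip','key_flange','key_foot'):
  for r in bot.landmark_of(p,q)[:2]: print(q,np.array(r['xyz']),r['confidence'],np.round(px(p,r['xyz'])))
g=(abs(W[...,2]-.104)<.005)&(abs(W[...,0]-.525)<.05)&(abs(W[...,1]+.14)<.05)
n,l,s,c=cv2.connectedComponentsWithStats(g.astype(np.uint8));k=1+s[1:,4].argmax();g=l==k
print(g.sum(),np.median(W[g][:,2]),cv2.minAreaRect((W[g][:,:2]*1000).astype(np.float32)))
```

```text
[ 0.6053 -0.1211  0.2063] [ 0.2999  1.2745 -0.1511] [ 0.0214 -0.0121  0.0088] -167.59711695949554 [-0.0814  0.4205  0.2364  1.7447 -0.1158  0.992   1.9861]
lock_mouth [ 0.5228 -0.1366  0.1035] 0.71 [321.  94.]
key_grip [0.5781 0.0895 0.0664] 0.92 [625. 255.]
key_grip [ 0.6046 -0.1216  0.2164] 0.62 [316. 341.]
key_foot [ 0.6038 -0.1284  0.1559] 0.76 [302. 271.]
key_foot [0.5842 0.0923 0.0022] 0.68 [571. 239.]
12503 0.10386543573645846 ((522.1185913085938, -136.20394897460938), (59.987667083740234, 56.20819854736328), 12.46689510345459)
```

View pics/w2.png

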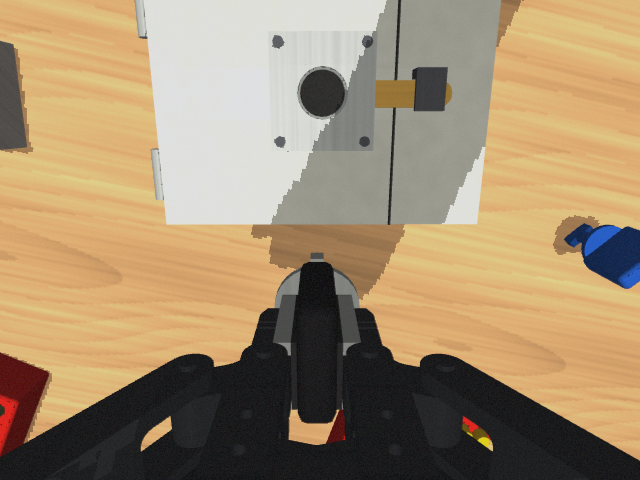

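The wrist view shows the bore at (322,92), tongue under its keeper at (430,90), and the key held upright with flange at (317,290), blade tip at (317,257). Quick check of the bore circle and key tilt.

Run:
```python
import numpy as np,cv2
d=np.load('w2.npz');W,img=d['W'],d['img'];f,cx,cy=d['K'];C=d['C']
def px(X): c=C@np.r_[X,1];return cx-f*c[0]/c[2],cy+f*c[1]/c[2]
def back(u,v,z):
    i=np.linalg.inv(C);r=i[:3,:3]@np.array([(u-cx)/f,-(v-cy)/f,-1]);return i[:3,3]+r*(z-i[2,3])/r[2]
g=cv2.cvtColor(img,cv2.COLOR_RGB2GRAY)
b=(g<70).astype(np.uint8);n,l,s,c=cv2.connectedComponentsWithStats(b);k=l[93,322];print('hole',s[k],c[k],back(*c[k],.104))
print('case px',px([.5221,-.1362,.104]))
for z in(.158,.182,.195,.216,.237): print(z,px([.6053,-.1211,z]))
# held key points by depth
m=(np.hypot(W[...,0]-.605,W[...,1]+.121)<.03)&(W[...,2]>.14)
for a in np.arange(.14,.25,.01):
    q=m&(W[...,2]>a)&(W[...,2]<a+.01)
    if q.sum()>5: X=W[q];print(round(a,2),q.sum(),X.min(0)[:2],X.max(0)[:2],X.mean(0)[:2])
```

```text
hole [ 300   70   45   47 1616] [322.13675743  92.59653465] [ 0.52218157 -0.13620533  0.104     ]
case px (np.float64(322.18026023618785), np.float64(92.43981980088205))
0.158 (np.float64(316.46456859414775), np.float64(278.5690775363486))
0.182 (np.float64(316.61892792812614), np.float64(299.93243502450355))
0.195 (np.float64(316.7210896008007), np.float64(314.0716275092263))
0.216 (np.float64(316.92461274451654), np.float64(342.23926443958476))
0.237 (np.float64(317.1966465025138), np.float64(379.8887817778373))
0.15 64 [ 0.59370019 -0.12630815] [ 0.59532242 -0.12048484] [ 0.59446908 -0.12326898]
0.16 58 [ 0.59364036 -0.12634005] [ 0.5964066  -0.12044458] [ 0.59503162 -0.12340562]
0.18 96 [ 0.58796177 -0.13763783] [ 0.60234168 -0.10717112] [ 0.59249083 -0.12325485]
0.19 1033 [ 0.58403449 -0.13774526] [ 0.60770721 -0.10559137] [ 0.59449458 -0.12353192]
0.2 850 [ 0.58376367 -0.14159241] [ 0.60258014 -0.1039528 ] [ 0.59180327 -0.1242051 ]
0.21 1395 [ 0.58377042 -0.14166719] [ 0.60308505 -0.10392166] [ 0.59318668 -0.12384782]
0.22 1678 [ 0.58384324 -0.14169884] [ 0.62001576 -0.10375207] [ 0.59284275 -0.12402482]
0.23 6494 [ 0.5837115  -0.14581537] [ 0.62463128 -0.09888392] [ 0.60165594 -0.12212537]
0.24 3859 [ 0.5867334  -0.15061671] [ 0.61822412 -0.09602556] [ 0.59690635 -0.12302646]
```

send_rows:
  deltas: "0.04 0.0015 0 0;0.0835 0.003 0 0;0.0835 0.003 0.01 0;0.0835 0.003 0.02 0;0.0835 0.003 0.02 0"

```text
t: 6.6
eef_pos: [0.5238, -0.1368, 0.1862]
tool_rot: [-0.001, -0.108, 0.994, 0.0]
contact_force: [0.4, 0.6, -0.7]
gripper_width: 0.134
grasp_force: 40.2
```

Run:
```python
from h import *
np.set_printoptions(precision=4,suppress=True)
o,M=tool();print(o['eef_pos'],o['contact_force'],o['torque'],np.degrees(np.arctan2(M[1,0],M[0,0])),M[:,2],o['q'])
p=bot.read_camera('wrist');save(p,'w3.png')
W=cloud(p);o,M=tool();e=o['eef_pos'];print(e)
L=(W-e)@M
for a,b in((.03,.046),(.05,.06)):
    q=(L[...,2]>a)&(L[...,2]<b)&(np.hypot(L[...,0],L[...,1])<.03)
    if q.sum():print(q.sum(),L[q].min(0),L[q].max(0),W[q].mean(0))
q=(abs(W[...,2]-.104)<.003)&(np.hypot(W[...,0]-.5222,W[...,1]+.1362)<.045)
print(cv2.minAreaRect((W[q][:,:2]*1000).astype(np.float32)))
```

```text
[ 0.5238 -0.1368  0.1862] [ 0.3923  0.5978 -0.6644] [ 0.0165 -0.0482  0.0234] -167.58686444665634 [-0.0013  0.0005 -1.    ] [-0.0585  0.3225  0.2434  1.9424 -0.0988  0.8893  2.0228]
[ 0.5243 -0.1371  0.1867]
47 [ 0.0101 -0.0026  0.0439] [0.0118 0.0032 0.046 ] [ 0.5136 -0.1391  0.1416]
34 [ 0.0111 -0.0023  0.0501] [0.0119 0.0033 0.0544] [ 0.513  -0.1391  0.1347]
((522.189208984375, -136.19656372070312), (60.533390045166016, 56.16504669189453), 12.460687637329102)
```

View pics/w3.png

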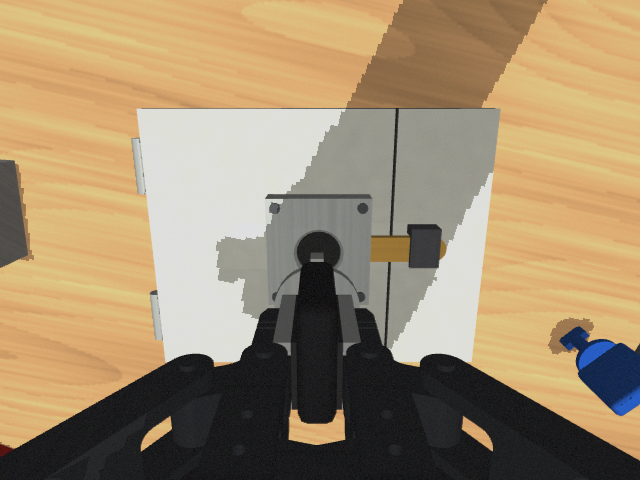

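The view shows the blade tip above the bore's near edge region (318,255), centred in the bore column. Turn to the anticlockwise end and enter the bore.

send_rows:
  deltas: "0.001 0.0015 0 -8;0.001 0.0015 0 -16;0.001 0.0015 0.01 -24;0.001 0.0015 0.02 -30;0.001 0.0015 0.03 -30"

```text
t: 7.15
eef_pos: [0.5236, -0.1364, 0.1571]
tool_rot: [0.001, -0.362, 0.932, -0.0]
contact_force: [-0.8, 0.2, 0.1]
gripper_width: 0.132
grasp_force: 40.2
```

send_rows:
  deltas: "0 0 0.006 0;0 0 0.012 0;0 0 0.015 0;0 0 0.015 0;0 0 0.015 0"

```text
t: 7.65
eef_pos: [0.5226, -0.1367, 0.1425]
tool_rot: [0.0, -0.361, 0.933, -0.0]
contact_force: [-0.3, 0.9, -0.4]
gripper_width: 0.132
grasp_force: 40.2
```

```bash
cat > st.py <<'E'
from h import *
np.set_printoptions(precision=4,suppress=True)
o,M=tool();print(o['eef_pos'],o['contact_force'],o['torque'],np.degrees(np.arctan2(M[1,0],M[0,0])),o['q'][6])
E
python3 st.py
```

```text
[ 0.5226 -0.1367  0.1425] [-0.2775  0.9448 -0.434 ] [0.0315 0.0032 0.0693] -137.69718947070191 2.512766835385351
```

send_rows:
  deltas: "0 0 0.004 0;0 0 0.007 0;0 0 0.009 0;0 0 0.009 0;0 0 0.009 0"

```text
t: 8.15
eef_pos: [0.5226, -0.1366, 0.1335]
tool_rot: [0.0, -0.361, 0.933, -0.0]
contact_force: [0.1, 1.1, 3.3]
gripper_width: 0.134
grasp_force: 40.6
```

```bash
python3 st.py
```

```text
[ 0.5226 -0.1366  0.1335] [0.1187 1.1421 3.337 ] [0.0546 0.0644 0.0097] -137.6753941051529 2.515327145665543
```

On the core. Sweep clockwise in small steps, watching the push-back.

send_rows:
  deltas: "0 0 0.001 2;0 0 0.001 4;0 0 0.001 6;0 0 0.001 6;0 0 0.001 6"

```text
t: 8.65
eef_pos: [0.5228, -0.1368, 0.1326]
tool_rot: [0.0, -0.312, 0.95, -0.0]
contact_force: [1.0, -0.6, 2.5]
gripper_width: 0.138
grasp_force: 40.7
```

send_rows:
  deltas: "0 0 0 2;0 0 0 4;0 0 0 6;0 0 0 6;0 0 0 6"

```text
t: 9.15
eef_pos: [0.5222, -0.1362, 0.1322]
tool_rot: [-0.0, -0.262, 0.965, 0.0]
contact_force: [0.1, 1.3, 1.0]
gripper_width: 0.137
grasp_force: 40.5
```

```bash
python3 st.py
```

```text
[ 0.5222 -0.1362  0.1322] [0.0748 1.2846 0.9633] [ 0.4865 -0.0058 -0.0679] -149.58826315060094 2.3326769728678416
```

send_rows:
  deltas: "0 0 0.001 0;0 0 0.0015 0;0 0 0.0015 0"

```text
t: 9.45
eef_pos: [0.5223, -0.1363, 0.1307]
tool_rot: [-0.0, -0.262, 0.965, 0.0]
contact_force: [0.4, 1.9, 1.8]
gripper_width: 0.135
grasp_force: 40.6
```

```bash
python3 st.py
```

```text
[ 0.5223 -0.1363  0.1307] [0.4186 1.885  1.7524] [ 0.7637  0.0705 -0.0071] -149.64589620517444 2.332385045327071
```

send_rows:
  deltas: "0 0 0 1;0 0 0 2;0 0 0 3;0 0 0 3"

```text
t: 9.85
eef_pos: [0.5224, -0.1365, 0.1308]
tool_rot: [-0.0, -0.236, 0.972, 0.0]
contact_force: [0.4, 4.0, 1.2]
gripper_width: 0.131
grasp_force: 40.5
```

```bash
python3 st.py
python3 - <<'E'
from h import *
np.set_printoptions(precision=4,suppress=True)
p=bot.read_camera('wrist');W=cloud(p);o,M=tool();L=(W-o['eef_pos'])@M
m=bot.masks_of(p,'key_grip')
if m:
  for r in m[:2]:
    q=r['mask']&(np.hypot(L[...,0],L[...,1])<.03)&(abs(L[...,2])<.06);X=L[q];print(r['confidence'],len(X))
    if len(X)<50: continue
    print(X.min(0),X.max(0))
    t=X[X[:,2]<-.024];print(len(t),t.min(0),t.max(0),np.polyfit(t[:,0],t[:,2],1) if len(t)>9 else 0)
q=(np.hypot(L[...,0],L[...,1])<.03)&(L[...,2]>.0)&(L[...,2]<.035)
for a in np.arange(0,.035,.005):
    s=q&(L[...,2]>=a)&(L[...,2]<a+.005)
    if s.sum()>5: print(round(a,3),s.sum(),L[s].min(0),L[s].max(0))
E
```

```text
[ 0.5224 -0.1365  0.1308] [0.356  3.9526 1.1913] [0.926  0.1481 0.0047] -152.70636351688546 2.2856225257647274
0.76 6981
[-0.0187 -0.0161 -0.029 ] [0.0216 0.0163 0.0194]
4586 [-0.0187 -0.006  -0.029 ] [ 0.0215  0.0059 -0.024 ] [ 0.0132 -0.0269]
0.0 367 [ 0.0065 -0.0177  0.    ] [0.0216 0.018  0.005 ]
0.005 149 [ 0.018  -0.0059  0.005 ] [0.0214 0.0059 0.01  ]
0.01 638 [ 0.0013 -0.0161  0.01  ] [0.0212 0.0163 0.015 ]
0.015 378 [ 0.0008 -0.0158  0.015 ] [0.0164 0.0163 0.0199]
0.02 14 [ 0.0042 -0.0225  0.0246] [0.0295 0.0245 0.025 ]
0.025 6598 [-0.0146 -0.0295  0.025 ] [0.03   0.0299 0.0292]
```

Blade seems in or near the slot (flange 7 mm above the case, little push-back), with a side load; centre it and press a little.

send_rows:
  deltas: "-0.0007 0.0003 0 0;-0.0013 0.0006 0 0;-0.0013 0.0006 0 0"

```text
t: 10.25
eef_pos: [0.5227, -0.1361, 0.1306]
tool_rot: [-0.001, -0.236, 0.972, -0.0]
contact_force: [-2.0, 1.1, 2.1]
gripper_width: 0.133
grasp_force: 40.7
```

```bash
python3 st.py
```

```text
[ 0.5227 -0.1361  0.1306] [-1.9565  1.0995  2.0567] [ 0.3304  0.5701 -0.0304] -152.69930233207577 2.2838843576754693
```

send_rows:
  deltas: "0 0 0.0007 0;0 0 0.0015 0;0 0 0.0015 0"

```text
t: 10.55
eef_pos: [0.5228, -0.136, 0.1291]
tool_rot: [-0.0, -0.236, 0.972, -0.0]
contact_force: [-3.3, -0.6, 3.0]
gripper_width: 0.134
grasp_force: 40.8
```

```bash
python3 st.py
```

```text
[ 0.5228 -0.136   0.1291] [-3.3098 -0.5881  3.0409] [ 0.0137  0.8141 -0.0442] -152.6950922062436 2.2845166061613185
```

send_rows:
  deltas: "0.0005 0.0001 0 0;0.0005 0.0001 0 0;0.0005 0.0001 0 0"

```text
t: 10.85
eef_pos: [0.5227, -0.1359, 0.1293]
tool_rot: [-0.0, -0.236, 0.972, -0.0]
contact_force: [-2.9, -0.8, 2.9]
gripper_width: 0.134
grasp_force: 40.7
```

```bash
python3 st.py
```

```text
[ 0.5227 -0.1359  0.1293] [-2.944  -0.7918  2.905 ] [-0.1218  0.7393 -0.0202] -152.68368133224885 2.284808114982395
```

send_rows:
  deltas: "0 0 0.0007 0;0 0 0.0015 0;0 0 0.0015 0"

```text
t: 11.15
eef_pos: [0.5228, -0.1359, 0.1278]
tool_rot: [0.0, -0.236, 0.972, -0.0]
contact_force: [-2.5, -1.6, 2.5]
gripper_width: 0.137
grasp_force: 40.9
```

```bash
python3 st.py
```

```text
[ 0.5228 -0.1359  0.1278] [-2.4823 -1.6409  2.5387] [-0.2238  0.8406 -0.0693] -152.68442911166272 2.285361958873961
```

In the slot (below the core's rigid limit with little force). Continue seating.

send_rows:
  deltas: "0.0007 -0.0001 0 0;0.0007 -0.0001 0.001 0;0.0007 -0.0001 0.002 0;0.0007 -0.0001 0.003 0;0.0007 -0.0001 0.003 0"

```text
t: 11.65
eef_pos: [0.5232, -0.1358, 0.1251]
tool_rot: [0.001, -0.236, 0.972, -0.0]
contact_force: [-1.0, 1.0, 4.0]
gripper_width: 0.134
grasp_force: 41.0
```

```bash
python3 st.py
```

```text
[ 0.5232 -0.1358  0.1251] [-0.9971  0.9974  4.0278] [ 0.1854  0.1119 -0.1917] -152.67848939973334 2.2871924632698724
```

send_rows:
  deltas: "0 0 0 1;0 0 0 2;0 0 0 2"

```text
t: 11.95
eef_pos: [0.5232, -0.1359, 0.1251]
tool_rot: [0.001, -0.219, 0.976, -0.0]
contact_force: [1.7, 1.5, 4.5]
gripper_width: 0.134
grasp_force: 40.9
```

```bash
python3 st.py
```

```text
[ 0.5232 -0.1359  0.1251] [1.6676 1.5036 4.4562] [ 0.27   -0.4194 -0.0569] -154.70640294612875 2.2562703208603736
```

send_rows:
  deltas: "0 0 0.0007 0;0 0 0.0015 0;0 0 0.0015 0"

```text
t: 12.25
eef_pos: [0.5228, -0.136, 0.1235]
tool_rot: [0.001, -0.219, 0.976, -0.0]
contact_force: [2.2, 0.9, 4.3]
gripper_width: 0.136
grasp_force: 41.1
```

```bash
python3 st.py
```

```text
[ 0.5228 -0.136   0.1235] [2.161  0.9047 4.2962] [ 0.3491 -0.4899 -0.1208] -154.66367546389333 2.257674008454475
```

send_rows:
  deltas: "0 0 0.0005 0.5;0 0 0.001 1;0 0 0.001 1"

```text
t: 12.55
eef_pos: [0.5227, -0.136, 0.1228]
tool_rot: [0.0, -0.211, 0.978, -0.0]
contact_force: [0.1, 0.9, 8.2]
gripper_width: 0.136
grasp_force: 41.6
```

```bash
cat > fl.py <<'E'
from h import *
import st
p=bot.read_camera('wrist');W=cloud(p);o,M=tool();L=(W-o['eef_pos'])@M
r=np.hypot(L[...,0],L[...,1])
t=(r<.03)&(L[...,2]<-.02)&(L[...,2]>-.032)&(abs(L[...,1])<.005)&(abs(L[...,0])<.025);X=L[t]
c=(np.hypot(W[...,0]-.5222,W[...,1]+.1362)<.04)&(abs(W[...,2]-.104)<.006)
A=np.c_[X[:,0],np.ones(len(X))];k=np.polyfit(X[:,0],X[:,2],1);k=np.polyfit(X[:,0],X[:,2],1) 
top=np.median(W[t][:,2]);print('tops',len(X),top,X.min(0),X.max(0),'case',np.median(W[c][:,2]),'flange gap mm',1000*(top-.046-np.median(W[c][:,2])))
# latch: brass pixels on the lid
i=p['img'].astype(int);b=(i[...,0]-i[...,2]>60)&(W[...,2]>.088)&(W[...,2]<.103)&(np.hypot(W[...,0]-.5222,W[...,1]+.1362)<.085)
if b.sum()>20:
    d=W[b][:,:2]-[.5222,-.1362];print('tongue',b.sum(),np.degrees(np.arctan2(-d[:,0],d[:,1])).mean()-12.46)
E
python3 fl.py
```

```text
[ 0.5227 -0.136   0.1228] [0.0885 0.928  8.243 ] [ 0.3251 -0.1176 -0.0964] -155.68025454809623 2.242742695483114
tops 4287 0.1498396650167878 [-0.0185 -0.005  -0.029 ] [ 0.0215  0.005  -0.02  ] case 0.10415346787756752 flange gap mm -0.3138028607797133
tongue 1623 0.3376380699394055
```

Seated: flange gap ≈ 0, tongue still locked. Now turn clockwise.

send_rows:
  deltas: "0 -0.0001 -0.0003 3;0 -0.0002 -0.0003 7;0 -0.0003 -0.0003 11;0 -0.0004 -0.0003 15;0 -0.0004 -0.0003 18"

```text
t: 13.1
eef_pos: [0.5225, -0.1366, 0.1228]
tool_rot: [0.0, -0.054, 0.999, -0.0]
contact_force: [1.6, 1.4, 7.0]
gripper_width: 0.134
grasp_force: 41.3
```

```bash
python3 fl.py
```

```text
[ 0.5225 -0.1366  0.1228] [1.64   1.4239 6.9849] [ 0.2402 -0.1508  0.08  ] -173.810590051514 1.9703820516641455
tops 4279 0.14983114343418133 [-0.0188 -0.005  -0.0293] [ 0.0217  0.005  -0.02  ] case 0.10415086862565417 flange gap mm -0.3197251914728444
tongue 1815 0.38437204033929184
```

Run:
```python
from h import *
p=bot.read_camera('wrist');save(p,'w4.png')
```

```text
(no output)
```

View pics/w4.png

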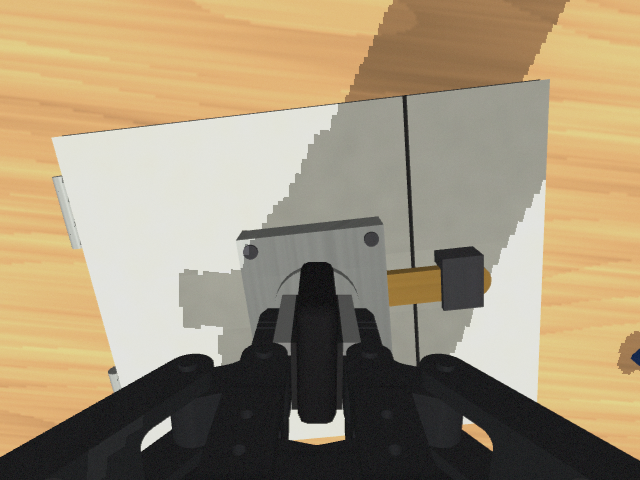

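The tongue at (415,287) is still under the keeper at (462,278); key is seated with slot play taken up. Turn on, gently.

send_rows:
  deltas: "0 -0.0001 0 2;0 -0.0001 0 4;0 -0.0002 0 6;0 -0.0002 0 6"

```text
t: 13.6
eef_pos: [0.5226, -0.1364, 0.1228]
tool_rot: [0.0, -0.003, 1.0, 0.0]
contact_force: [1.0, 1.6, 7.5]
gripper_width: 0.134
grasp_force: 41.3
```

```bash
python3 fl.py
```

```text
[ 0.5226 -0.1364  0.1228] [1.0307 1.6376 7.5194] [ 0.371  -0.125   0.1147] -179.686269914177 1.8824583298065265
tops 4280 0.1498166974292462 [-0.0189 -0.005  -0.0291] [ 0.0216  0.005  -0.02  ] case 0.10412446395309614 flange gap mm -0.3077665238499505
tongue 1858 -2.925195414977974
```

Tongue is moving with friction torque. Continue.

send_rows:
  deltas: "0 -0.0002 0 5;0 -0.0003 0 10;0.0001 -0.0005 0 15;0.0001 -0.0006 0 20;0.0001 -0.0006 0 24"

```text
t: 14.15
eef_pos: [0.5226, -0.1366, 0.1228]
tool_rot: [0.0, 0.206, 0.979, 0.0]
contact_force: [-0.0, 1.8, 6.8]
gripper_width: 0.131
grasp_force: 41.3
```

```bash
python3 fl.py
```

```text
[ 0.5226 -0.1366  0.1228] [-0.0265  1.8359  6.7823] [ 0.5454 -0.1743  0.1415] 156.20115276682606 1.5247534143139374
tops 4288 0.14976317904041475 [-0.0187 -0.005  -0.0295] [ 0.0216  0.005  -0.02  ] case 0.10411121878199786 flange gap mm -0.3480397415831088
tongue 3047 -26.348829163338785
```

send_rows:
  deltas: "0 -0.0001 0 2;0 -0.0001 0 4;0 -0.0001 0 6;0 -0.0001 0 6"

```text
t: 14.6
eef_pos: [0.5226, -0.1367, 0.1228]
tool_rot: [0.0, 0.256, 0.967, 0.0]
contact_force: [1.1, 2.5, 7.0]
gripper_width: 0.136
grasp_force: 41.4
```

```bash
python3 fl.py
```

```text
[ 0.5226 -0.1367  0.1228] [1.1445 2.5328 7.0369] [ 0.6277 -0.2071  0.0263] 150.3311579285182 1.4384017457712601
tops 4273 0.1497772440077768 [-0.019 -0.005 -0.029] [ 0.0216  0.005  -0.02  ] case 0.10410454072164128 flange gap mm -0.32729671386447223
tongue 2897 -32.47207115186511
```

send_rows:
  deltas: "0 0 0 0.7;0 0 0 1.3;0 0 0 1.3"

```text
t: 14.95
eef_pos: [0.5226, -0.1366, 0.1228]
tool_rot: [0.0, 0.267, 0.964, 0.0]
contact_force: [0.9, 2.5, 7.3]
gripper_width: 0.132
grasp_force: 41.4
```

```bash
python3 fl.py
```

```text
[ 0.5226 -0.1366  0.1228] [0.8581 2.4684 7.2837] [ 0.6691 -0.2084  0.1562] 149.07639678544516 1.4199334176777392
tops 4279 0.14977097814131557 [-0.0189 -0.005  -0.0295] [ 0.0216  0.005  -0.02  ] case 0.10409478255358871 flange gap mm -0.32380441227314316
tongue 2860 -33.60062996777717
```

send_rows:
  deltas: "0 0 0 0.4;0 0 0 0.8;0 0 0 0.8"

```text
t: 15.3
eef_pos: [0.5226, -0.1367, 0.1228]
tool_rot: [0.0, 0.273, 0.962, 0.0]
contact_force: [0.6, 1.9, 7.2]
gripper_width: 0.133
grasp_force: 41.4
```

```bash
python3 fl.py;python3 st.py
```

```text
[ 0.5226 -0.1367  0.1228] [0.5963 1.8829 7.2103] [ 0.7204 -0.1934  0.2784] 148.2881113758409 1.4083233730267979
tops 4275 0.14976738444826382 [-0.019  -0.005  -0.0292] [ 0.0214  0.005  -0.02  ] case 0.10410049576593396 flange gap mm -0.33311131767013724
tongue 2878 -33.60269875584831
[ 0.5226 -0.1367  0.1228] [0.7448 2.4889 7.8865] [ 0.5872 -0.169   0.1637] 148.2971809777691 1.4084612124374374
```

At the stop (tongue no longer moves, torque rose). Relieve the twist and release.

send_rows:
  deltas: "0 0 -0.0003 -1.2;0 0 -0.0003 -1.2"

```text
t: 15.55
eef_pos: [0.5224, -0.1367, 0.1229]
tool_rot: [-0.0, 0.263, 0.965, 0.0]
contact_force: [1.1, 3.5, 5.2]
gripper_width: 0.138
grasp_force: 40.9
```

send_rows:
  deltas: "0 0 0 0;0 0 0 0;0 0 0 0;0 0 0 0"
  claw: 0.45

```text
t: 15.95
eef_pos: [0.5217, -0.1377, 0.1226]
tool_rot: [-0.0, 0.264, 0.965, -0.0]
contact_force: [0.2, 0.5, -0.6]
gripper_width: 0.451
grasp_force: 0.0
```

send_rows:
  deltas: "0 0 -0.01 0;0 0 -0.03 0;0 0 -0.06 0;0 0 -0.1 0;0 0 -0.12 0"

```text
t: 16.45
eef_pos: [0.5233, -0.1381, 0.2466]
tool_rot: [0.002, 0.264, 0.965, 0.0]
contact_force: [0.1, -0.4, -0.4]
gripper_width: 0.451
grasp_force: 0.0
```

send_rows:
  deltas: "-0.03 0 0 0;-0.05 0 0 0;-0.05 0 0 0"

```text
t: 16.75
eef_pos: [0.5669, -0.1641, 0.2438]
tool_rot: [0.001, 0.264, 0.964, -0.0]
contact_force: [-0.1, -0.1, -0.7]
gripper_width: 0.449
grasp_force: 0.0
```

```bash
python3 fl.py|grep -v tops;python3 - <<'E'
from h import *
p=bot.read_camera('wrist');save(p,'w5.png')
for q in('key_flange','key_grip','lock_mouth'):
  for r in bot.landmark_of(p,q)[:1]: print(q,np.array(r['xyz']),r['confidence'])
E
```

```text
[ 0.5669 -0.1641  0.2438] [-0.1056 -0.0548 -0.691 ] [0.0411 0.017  0.024 ] 149.36546321657676 1.3970494015963344
key_flange [0.5745 0.0945 0.0361] 0.69
key_grip [ 0.5106 -0.1323  0.1296] 0.88Traceback (most recent call last):
  File "fl.py", line 7, in <module>
    A=np.c_[X[:,0],np.ones(len(X))];k=np.polyfit(X[:,0],X[:,2],1);k=np.polyfit(X[:,0],X[:,2],1)
                                      ~~~~~~~~~~^^^^^^^^^^^^^^^^^
    raise TypeError("expected non-empty vector for x")
TypeError: expected non-empty vector for x
```

View pics/w5.png

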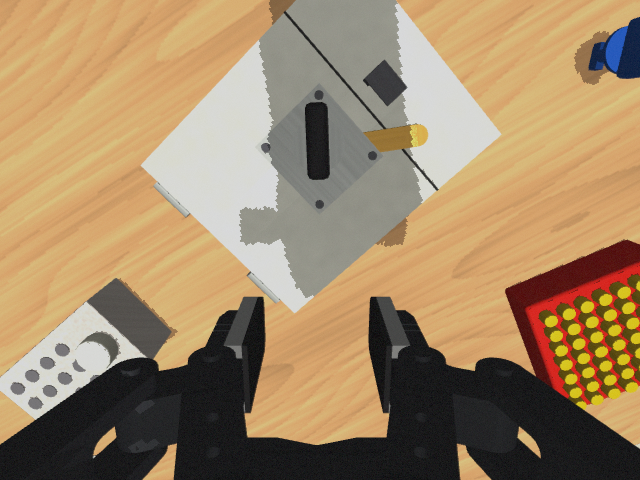

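The view shows the key standing in the lock at (317,140), and the brass tongue at (395,138) well clear of its keeper at (385,82). One check of the numbers.

Run:
```python
from h import *
p=bot.read_camera('wrist');W=cloud(p);r=np.hypot(W[...,0]-.5222,W[...,1]+.1362)
k=(r<.022)&(W[...,2]>.14)&(W[...,2]<.17);X=W[k];print('top',np.median(X[:,2]),cv2.minAreaRect((X[:,:2]*1000).astype(np.float32)))
i=p['img'].astype(int);b=(i[...,0]-i[...,2]>60)&(W[...,2]>.088)&(W[...,2]<.103)&(r<.085)
d=W[b][:,:2]-[.5222,-.1362];v=np.linalg.svd(d-d.mean(0),full_matrices=False)[2][0]
print('tongue',b.sum(),np.degrees(np.arctan2(-d[:,0],d[:,1])).mean()-12.46, np.degrees(np.arctan(-v[0]/v[1]))-12.46)
```

```text
top 0.15141557696004584 ((517.1979370117188, -134.42848205566406), (12.011043548583984, 33.17437744140625), 61.461177825927734)
tongue 1213 -34.324041653654845 -26.95821749672568
```

Run:
```python
from h import *
p=bot.read_camera('wrist');W=cloud(p);r=np.hypot(W[...,0]-.518,W[...,1]+.135)
k=(r<.035)&(W[...,2]>.14)&(W[...,2]<.17);X=W[k];print(len(X),cv2.minAreaRect((X[:,:2]*1000).astype(np.float32)),np.percentile(X[:,2],[2,50,98]))
a=np.linalg.lstsq(np.c_[X[:,:2]-X[:,:2].mean(0),np.ones(len(X))],X[:,2],rcond=None)[0];print('slope',a)
f=(r<.03)&(W[...,2]>.1055)&(W[...,2]<.118);Y=W[f];print(len(Y),Y.min(0),Y.max(0))
a=np.linalg.lstsq(np.c_[Y[:,:2]-[.5222,-.1362],np.ones(len(Y))],Y[:,2],rcond=None)[0];print('flange top slope',a)
```

```text
1718 ((514.4302368164062, -132.9445343017578), (11.981579780578613, 39.71097183227539), 61.55400085449219) [0.14735431 0.15105782 0.15390027]
slope [ 0.10407341 -0.04344377  0.15099988]
1146 [ 0.49006103 -0.16435852  0.10551125] [ 0.54610873 -0.10869651  0.11331337]
flange top slope [ 0.08916484 -0.03445796  0.10990679]
```

The key leans about 6° along its own x (flange centre ~2 mm proud). I'll press its high side down lightly with shut fingertips.

send_rows:
  deltas: "0.02 0 0 -1;0.048 0.001 0 -2;0.048 0.001 0.02 -2;0.048 0.001 0.05 -2;0.048 0.001 0.07 -2"
  claw: 0
  force: 20

```text
t: 17.6
eef_pos: [0.5235, -0.1368, 0.1717]
tool_rot: [-0.0, 0.246, 0.969, 0.0]
contact_force: [0.3, 0.3, 0.1]
gripper_width: 0.0
grasp_force: 0.0
```

send_rows:
  deltas: "0 0 0.003 0;0 0 0.006 0;0 0 0.008 0;0 0 0.01 0;0 0 0.01 0"

```text
t: 18.1
eef_pos: [0.5248, -0.1376, 0.1634]
tool_rot: [0.0, 0.247, 0.969, 0.0]
contact_force: [0.9, -0.0, 0.9]
gripper_width: -0.001
grasp_force: 0.0
```

```bash
python3 st.py
```

```text
[ 0.5248 -0.1376  0.1634] [ 0.8637 -0.0067  0.939 ] [-0.0312  0.0004  0.0061] 151.42343234214567 1.4279642024451793
```

send_rows:
  deltas: "0 0 0.001 0;0 0 0.002 0;0 0 0.003 0;0 0 0.003 0"

```text
t: 18.5
eef_pos: [0.5258, -0.138, 0.1607]
tool_rot: [0.002, 0.247, 0.969, 0.0]
contact_force: [2.8, -0.7, 5.5]
gripper_width: 0.001
grasp_force: 2.5
```

send_rows:
  deltas: "0 0 0.001 0;0 0 0.002 0;0 0 0.002 0"

```text
t: 18.8
eef_pos: [0.5271, -0.1385, 0.1597]
tool_rot: [0.003, 0.247, 0.969, 0.0]
contact_force: [2.8, -1.8, 11.6]
gripper_width: -0.002
grasp_force: 5.1
```

```bash
python3 st.py
cat > lean.py <<'E'
from h import *
p=bot.read_camera('wrist');W=cloud(p);r=np.hypot(W[...,0]-.520,W[...,1]+.136)
f=(r<.017)&(W[...,2]>.1055)&(W[...,2]<.118);Y=W[f]
print(len(Y),'flange',np.linalg.lstsq(np.c_[Y[:,:2]-[.5222,-.1362],np.ones(len(Y))],Y[:,2],rcond=None)[0])
k=(r<.035)&(W[...,2]>.14)&(W[...,2]<.158);X=W[k]
if len(X)>50: print('top',len(X),cv2.minAreaRect((X[:,:2]*1000).astype(np.float32)),np.linalg.lstsq(np.c_[X[:,:2]-X[:,:2].mean(0),np.ones(len(X))],X[:,2],rcond=None)[0])
E
python3 lean.py
```

```text
[ 0.5271 -0.1385  0.1597] [ 2.8397 -1.8349 11.6437] [-0.3584 -0.67    0.0062] 151.40310352532123 1.4321115744431467
1604 flange [ 0.05963918 -0.02151969  0.10903403]
top 2221 ((508.7030944824219, -131.62413024902344), (16.95099449157715, 24.548845291137695), 66.26675415039062) [ 0.17350531 -0.09035275  0.14964581]
```

Lean reduced but sideways sliding begins. Better: regrip across the key's 40 mm width (tool turned 90°), whose flat pads will stand it upright.

send_rows:
  deltas: "0 0 -0.02 0;0.003 0 -0.05 8;0.003 0 -0.05 16;0.003 0 -0.05 24;0.003 0 -0.05 32"
  claw: 0.85

```text
t: 19.35
eef_pos: [0.5211, -0.1357, 0.2076]
tool_rot: [-0.001, 0.507, 0.862, -0.0]
contact_force: [0.4, -0.3, -0.9]
gripper_width: 0.84
grasp_force: 0.0
```

send_rows:
  deltas: "0 0 0 8;0 0 0 16;0 0 0 24;0 0 0 32;0 0 0 40"

```text
t: 19.85
eef_pos: [0.521, -0.1357, 0.2073]
tool_rot: [-0.001, 0.771, 0.637, -0.001]
contact_force: [-0.2, 0.4, 0.6]
gripper_width: 0.847
grasp_force: 0.0
```

send_rows:
  deltas: "0 0 0 8;0 0 0 16;0 0 0 18;0 0 0 18;0 0 0 18"

```text
t: 20.35
eef_pos: [0.5216, -0.1359, 0.2077]
tool_rot: [-0.0, 0.859, 0.512, -0.0]
contact_force: [0.1, -0.3, 0.2]
gripper_width: 0.852
grasp_force: 0.0
```

```bash
python3 st.py; python3 lean.py
```

```text
[ 0.5216 -0.1359  0.2077] [ 0.1014 -0.2585  0.1616] [ 0.0164 -0.0022 -0.0044] 61.57810521728698 -0.0014628375752534387
894 flange [-0.08513888 -0.32836463  0.11391182]
top 2292 ((514.32470703125, -132.53964233398438), (12.522331237792969, 40.928550720214844), 61.944305419921875) [-0.15898119 -0.4485914   0.14965124]
```

send_rows:
  deltas: "0 0 0.03 0;0 0 0.06 0;0 0 0.072 0;0 0 0.079 0;0 0 0.079 0"

```text
t: 20.9
eef_pos: [0.5217, -0.1363, 0.1288]
tool_rot: [-0.0, 0.86, 0.511, -0.0]
contact_force: [0.4, 0.0, 0.4]
gripper_width: 0.846
grasp_force: 0.0
```

send_rows:
  deltas: "0 0 0 0;0 0 0 0;0 0 0 0;0 0 0 0;0 0 0 0"
  claw: 0
  force: 20

```text
t: 21.4
eef_pos: [0.5225, -0.1362, 0.1294]
tool_rot: [0.001, 0.86, 0.511, 0.001]
contact_force: [0.8, -0.7, 0.8]
gripper_width: 0.463
grasp_force: 24.2
```

```bash
python3 st.py
cat > key.py <<'E'
from h import *
p=bot.read_camera('wrist');W=cloud(p);o,M=tool()
for r in bot.masks_of(p,'key_grip')[:2]:
    m=r['mask']&(np.hypot(W[...,0]-.52,W[...,1]+.135)<.035)&(W[...,2]>.14)&(W[...,2]<.158);X=W[m]
    if len(X)>100:
        X=X[X[:,2]>np.percentile(X[:,2],90)-.009]
        print(len(X),cv2.minAreaRect((X[:,:2]*1000).astype(np.float32)),np.linalg.lstsq(np.c_[X[:,:2]-X[:,:2].mean(0),np.ones(len(X))],X[:,2],rcond=None)[0])
save(p,'last.png')
E
python3 key.py
```

```text
[ 0.5225 -0.1362  0.1294] [ 0.8259 -0.6829  0.8476] [-0.1579 -0.3198  0.0203] 61.4349545632962 0.09316946480908439
5533 ((522.27294921875, -136.04541015625), (15.599261283874512, 40.644962310791016), 67.09172821044922) [-0.19967061 -0.33943629  0.14954714]
```

send_rows:
  deltas: "0 0 0.001 0;0 0 0.0015 0;0 0 0.0015 0"

```text
t: 21.8
eef_pos: [0.5223, -0.1362, 0.1282]
tool_rot: [-0.0, 0.86, 0.511, 0.001]
contact_force: [-0.8, 0.2, 11.5]
gripper_width: 0.463
grasp_force: 23.5
```

```bash
python3 st.py; python3 key.py
```

```text
[ 0.5223 -0.1362  0.1282] [-0.8225  0.2178 11.4779] [0.1544 0.1624 0.0214] 61.416964111326386 0.0951068816690535
```

send_rows:
  deltas: "0 0 -0.0008 0;0 0 -0.0008 0"

```text
t: 22.1
eef_pos: [0.5221, -0.1361, 0.1283]
tool_rot: [0.0, 0.86, 0.511, 0.0]
contact_force: [1.7, -0.0, 3.6]
gripper_width: 0.463
grasp_force: 23.0
```

send_rows:
  deltas: "0 0 0 0;0 0 0 0;0 0 0 0;0 0 0 0;0 0 0 0"
  claw: 0.85

```text
t: 22.6
eef_pos: [0.5216, -0.136, 0.128]
tool_rot: [-0.0, 0.86, 0.511, -0.0]
contact_force: [-0.3, -0.0, -1.0]
gripper_width: 0.853
grasp_force: 0.0
```

send_rows:
  deltas: "0 0 -0.02 0;0 0 -0.06 0;0 0 -0.1 0;0 0 -0.13 0;0 0 -0.13 0"

```text
t: 23.1
eef_pos: [0.524, -0.1371, 0.2621]
tool_rot: [0.002, 0.86, 0.511, 0.003]
contact_force: [0.4, 0.7, -0.3]
gripper_width: 0.85
grasp_force: 0.0
```

```bash
python3 st.py; python3 key.py
```

```text
[ 0.524  -0.1371  0.2621] [ 0.3641  0.6543 -0.2532] [ 0.0011 -0.0309  0.0057] 61.404498533347414 -0.05900061076920239
1309 ((513.8911743164062, -132.77040100097656), (12.738365173339844, 40.32848358154297), 60.947696685791016) [-0.03414794 -0.25539162  0.15054797]
```

View pics/last.png

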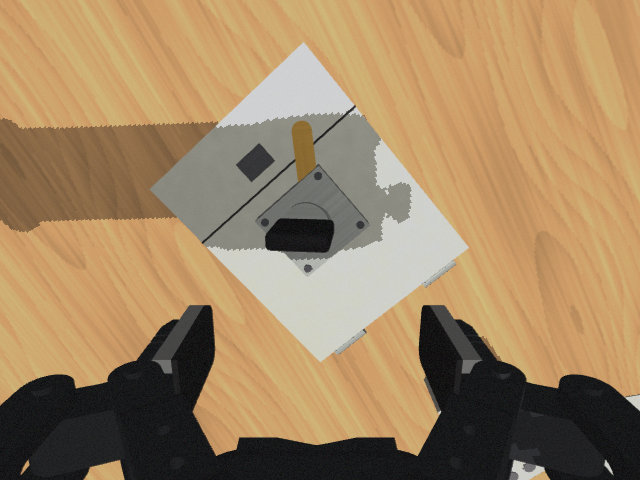

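It leans again to the same place, so the blade is likely bound against the slot's clockwise wall. I'll regrip across the width, back off a few degrees within the slot's play to free it, reseat and release.

send_rows:
  deltas: "0 0 0.04 0;0 0 0.085 0;0 0 0.115 0;0 0 0.13 0;0 0 0.13 0"

```text
t: 23.7
eef_pos: [0.5199, -0.1359, 0.1258]
tool_rot: [-0.001, 0.86, 0.511, -0.002]
contact_force: [0.3, -0.3, -0.2]
gripper_width: 0.851
grasp_force: 0.0
```

send_rows:
  deltas: "0 0 0 0;0 0 0 0;0 0 0 0;0 0 0 0;0 0 0 0"
  claw: 0
  force: 30

```text
t: 24.2
eef_pos: [0.5228, -0.1362, 0.129]
tool_rot: [0.001, 0.86, 0.511, 0.001]
contact_force: [1.6, -1.1, 0.7]
gripper_width: 0.463
grasp_force: 32.5
```

send_rows:
  deltas: "0 0 0 -1;0 0 0 -2;0 0 0 -3;0 0 0 -3"

```text
t: 24.6
eef_pos: [0.5222, -0.1361, 0.1283]
tool_rot: [0.0, 0.846, 0.533, 0.0]
contact_force: [2.6, -0.0, 2.2]
gripper_width: 0.465
grasp_force: 32.4
```

```bash
cat > tg.py <<'E'
from h import *
import st
p=bot.read_camera('top');W=cloud(p);i=p['img'].astype(int);q=bot.read_camera('wrist')
for n,p in(('top',p),('wrist',q)):
    W=cloud(p);i=p['img'].astype(int);b=(i[...,0]-i[...,2]>60)&(W[...,2]>.088)&(W[...,2]<.103)&(np.hypot(W[...,0]-.5222,W[...,1]+.1362)<.085)
    if b.sum()>5: d=W[b][:,:2]-[.5222,-.1362];print(n,'tongue',b.sum(),np.degrees(np.arctan2(-d[:,0],d[:,1])).mean()-12.46)
E
python3 tg.py
```

```text
[ 0.5222 -0.1361  0.1283] [ 2.5947 -0.0389  2.1997] [-0.0837 -0.5229  0.0325] 64.47240235327676 0.141829985874098
top tongue 49 -34.825364806854964
wrist tongue 3252 -34.07613966607484
```

send_rows:
  deltas: "0 0 0 -1;0 0 0 -2;0 0 0 -3;0 0 0.001 -3;0 0 0.001 -3"

```text
t: 25.2
eef_pos: [0.5221, -0.1359, 0.128]
tool_rot: [-0.0, 0.832, 0.555, 0.001]
contact_force: [-0.5, 2.1, 11.3]
gripper_width: 0.462
grasp_force: 32.9
```

```bash
python3 tg.py
```

```text
[ 0.5221 -0.1359  0.128 ] [-0.5069  2.0718 11.3287] [ 0.3632  0.0068 -0.0107] 67.45191210171188 0.18501644266238293
top tongue 49 -34.825333653869336
wrist tongue 3288 -34.05126922036986
```

send_rows:
  deltas: "0 0 -0.001 0;0 0 -0.002 0;0 0 -0.002 0"

```text
t: 25.6
eef_pos: [0.522, -0.136, 0.1292]
tool_rot: [0.0, 0.832, 0.555, 0.0]
contact_force: [3.0, 0.7, 0.4]
gripper_width: 0.458
grasp_force: 32.1
```

```bash
python3 tg.py
```

```text
[ 0.522  -0.136   0.1292] [2.9643 0.6536 0.426 ] [-0.0957 -0.816  -0.0155] 67.43858095140536 0.182219398423938
top tongue 49 -34.85532866920511
wrist tongue 3232 -34.061650700014766
```

No spring push now; there's a side load, which I relieve, then lower to light contact and release in small steps.

send_rows:
  deltas: "0.0004 0.0009 0 0;0.0004 0.0009 0.001 0;0.0004 0.0009 0.0013 0;0.0004 0.0009 0.0013 0"

```text
t: 26.1
eef_pos: [0.5223, -0.136, 0.1281]
tool_rot: [-0.001, 0.832, 0.555, -0.0]
contact_force: [-0.3, 0.8, 8.6]
gripper_width: 0.465
grasp_force: 32.9
```

```bash
python3 st.py
```

```text
[ 0.5223 -0.136   0.1281] [-0.327   0.8103  8.5723] [ 0.2406  0.1062 -0.0163] 67.41295663361454 0.1836479464928457
```

send_rows:
  deltas: "0 0 0 0;0 0 0 0;0 0 0 0"
  claw: 0.5

```text
t: 26.4
eef_pos: [0.522, -0.1359, 0.1274]
tool_rot: [-0.001, 0.832, 0.555, -0.001]
contact_force: [0.9, -0.1, -0.0]
gripper_width: 0.499
grasp_force: 0.0
```

```bash
python3 st.py; python3 lean.py
```

```text
[ 0.522  -0.1359  0.1274] [ 0.8854 -0.0613 -0.0144] [ 0.0347 -0.0102  0.0058] 67.41995815709912 0.18356649247790022
2268 flange [-0.14975074 -0.33995654  0.11419959]
top 9642 ((520.6994018554688, -135.53533935546875), (23.69815444946289, 67.57010650634766), 67.37994384765625) [-0.08269756 -0.20563957  0.14940324]
```

send_rows:
  deltas: "0 0 0 0;0 0 0 0;0 0 0 0;0 0 0 0"
  claw: 0.85

```text
t: 26.85
eef_pos: [0.5228, -0.136, 0.1279]
tool_rot: [-0.0, 0.832, 0.555, -0.0]
contact_force: [-0.2, -0.1, -0.3]
gripper_width: 0.851
grasp_force: 0.0
```

```bash
python3 st.py; python3 lean.py
```

```text
[ 0.5228 -0.136   0.1279] [-0.2006 -0.0697 -0.2745] [-0.0346 -0.0317 -0.0318] 67.42838219698892 0.18354715176410705
2162 flange [-0.17630621 -0.34298177  0.11432916]
top 7333 ((515.3659057617188, -133.83090209960938), (20.516111373901367, 58.35688018798828), 67.096923828125) [-0.1508419  -0.36388421  0.14940201]
```

send_rows:
  deltas: "0 0 -0.03 0;0 0 -0.07 0;0 0 -0.11 0;0 0 -0.13 0;0 0 -0.13 0"

```text
t: 27.4
eef_pos: [0.5245, -0.1367, 0.2608]
tool_rot: [0.002, 0.832, 0.555, 0.002]
contact_force: [0.3, 0.2, -0.5]
gripper_width: 0.845
grasp_force: 0.0
```

send_rows:
  deltas: "-0.05 0 0 0;-0.06 0 0 0;-0.06 0 0 0;-0.06 0 0 0"

```text
t: 27.8
eef_pos: [0.4997, -0.1907, 0.2571]
tool_rot: [-0.001, 0.832, 0.555, -0.0]
contact_force: [1.5, 0.2, -0.3]
gripper_width: 0.848
grasp_force: 0.0
```

```bash
python3 tg.py
python3 - <<'E'
from h import *
p=bot.read_camera('wrist');W=cloud(p);r=np.hypot(W[...,0]-.518,W[...,1]+.135)
k=(r<.035)&(W[...,2]>.142)&(W[...,2]<.165);X=W[k];print(len(X),cv2.minAreaRect((X[:,:2]*1000).astype(np.float32)))
a=np.linalg.lstsq(np.c_[X[:,:2]-X[:,:2].mean(0),np.ones(len(X))],X[:,2],rcond=None)[0];print('slope',a)
u,v=map(int,px(p,[.52,-.136,.12]));im=p['img'];c=im[max(v-100,0):v+100,max(u-130,0):u+130]
q=bot.read_camera('scene');u,v=map(int,px(q,[.52,-.136,.12]));d=q['img'][v-50:v+50,u-65:u+65]
cv2.imwrite('pics/z.png',cv2.cvtColor(np.hstack([cv2.resize(c,(400,308)),cv2.resize(d,(400,308))]),cv2.COLOR_RGB2BGR))
E
```

```text
[ 0.4997 -0.1907  0.2571] [ 1.5375  0.1593 -0.2863] [-0.004   0.0119  0.0217] 67.4197414970789 0.14316425626923404
top tongue 61 -34.66234109125597
wrist tongue 1275 -33.96867148254012
1527 ((523.9681396484375, -137.02288818359375), (11.526130676269531, 40.064231872558594), 67.35779571533203)
slope [-0.05984551 -0.04126229  0.15128844]
```

View pics/z.png

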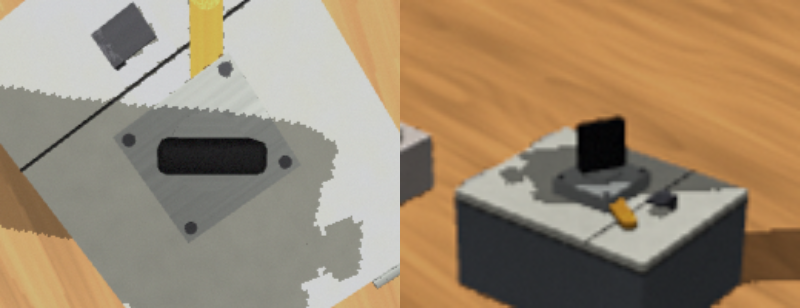

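The key now stands practically upright (top within 2 mm of the axis), and the tongue is fully swung clear of the keeper. Handing in.

```bash
python3 -c "from station import bot;print(bot.hand_in())"
```

```text
the job is handed in; nothing more can be done
None
```

The key is seated in the lock, the latch tongue is at its 0.6 rad stop clear of the keeper, and the job was handed in at about 28 s. After the first releases the key leaned, so I regripped and freed it, and it now stands nearly upright, its top about 2 mm off the lock axis. One torque reading at the stop was 0.28 N m, above the 0.2 N m forcing limit; the next read 0.16, so I can't rule out a brief overshoot.

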